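Re-tension the cam clamp of the filled tube rack

ROBOT

A 6-joint arm with a two-finger parallel gripper is mounted at the origin on a cart in front of the work surface, level with it; the furniture and walls round the work are solid. World frame = base frame: x ahead of the robot, y to its left, z up, the work surface at z = 0. Lengths are in m, angles in rad, forces in N, time in s.
With the tool pointing down it reaches from about 0.25 to 0.725 m from the base axis. Payload 4 kg.
Tool frame: the origin (TCP) lies on the centre line of the jaws, within the pads' length; the fingertips stand 22 mm ahead of it and the grasp point (between the pads) lies 3 mm ahead of it; z points along the fingers, y is the direction in which the jaws open and shut (so a half turn about z gives the same grasp; the last joint's range is limited). The gripper opens to 85 mm and grips with 20 to 120 N. Pads are 22 mm wide; open, the fingers measure 114 mm over their backs; the gripper's body (76 mm by 85 mm) begins 54 mm behind the grasp point. The pads swing forward as they close: fully open they stand 13 mm farther back than shut.
Start: joints at [-1.273, 0.241, 0.005, 1.335, 0, 1.571], TCP at [0.147, -0.478, 0.253] pointing down, gripper open.
Joint ranges: [-2.72, 2.72], [-1.05, 1.87], [-1.09, 1.28], [-1.99, 2.15], [-1.42, 1.44], [-3.14, 3.14]. Speed limits (rad/s): [2.79, 2.79, 3.14, 3.14, 3.14, 3.14].

INTERFACE

Orientations are given as a 3x3 rotation matrix whose columns are the frame's x, y, z axes.
In Python, from cell import get_state, vision, order gives the robot as it stands.
- The arm moves only by the tool send_rows, never from a script. Its argument "deltas" is a list of rows, each a list of 7 numbers: the turn, a rotation vector about the world's x, y, z in rad, then the shift along the world's x, y, z in m, then the finger opening in m, from 0 to 0.0854. In form: [[ax, ay, az, tx, ty, tz, fingers], ...]. A call has 1 to 5 rows; each row is the pose to reach, as a shift and turn from the pose commanded when the call began; what a row does not reach only later rows make up. A row lasts 1/10 s, in which the tool goes at most 50 mm and 8.59 degrees, less where a joint would pass 70% of its speed; a pose out of reach is approached as far as the arm can. A call with a gripper value outside its range is refused whole. The fingers move at their own pace and stop on an object; the grip force is fixed at half the most. Time passes only in rows, so rows that repeat a pose let the fingers close. It gives the time, the measured TCP pose, the force and the opening at its end, in the units of the state.
- get_state(): the state, without advancing time (a new reading comes with each control period).
- vision.snapshot(name): name is "side" or "top" or "wrist"; returns a dict with "pixels" (480x640x3 uint8, blue, green, red), "fx", "fy", "cx", "cy" (pixels), "R" (3x3) and "t" (3): a world point X has camera coordinates R X + t. Camera axes: x right, y down, z forward; pixel columns grow to the right and rows downward; lengths in m; the calibration is good to about 2 mm. A picture is of the moment at which its call begins. There is no depth.
- order.close_job(): hands the job in, once; it reports no verdict.
The state is a dict: "time_s": time; "q": joint angles; "qvel": joint speeds; "tau": joint torques, N m; "tcp_pos": TCP position; "orientation": TCP orientation; "contact_force": force on the tool from outside, world axes, zero at the start; "ft_torque": the same for the moment, N m; "gripper_width": finger opening in m.
Only numpy, scipy, OpenCV 4.12 (cv2) and the standard library are available. Lean on these libraries where they do the work, as an engineer would, in place of code of your own. Each camera call takes 0.05 s, during which the arm holds its last target.

TASK

Two tube racks are held down by identical quick-release clamps; the clamp on the rack with the blood tubes in it is too loose. Flip its cam lever up until it stands upright (open), then turn its wing nut clockwise, seen from above, until the wings lie in line with the hold-down bar, and flip the lever fully down again. Leave the lever of the clamp on the empty rack closed.

Things in the scene. Friction and masses are not known exactly. Their poses are not given: they have to be found in the camera images.
- clamp: fixed clamp on the filled rack, origin under the middle of its aluminium base plate (100 x 250 x 10 mm, on the surface). Its y axis runs along the bar from lever to nut, z up. A steel bar (16 x 222 x 8 mm, top at 64 mm height) lies along the middle of a white tube rack (76 x 141 x 46 mm) on the plate. Tubes reach 104 mm height.
- cam_lever (a joint): cam lever of the clamp on the filled rack. 0 = closed: level, pointing outward from the bar's end; 1.57 = upright; stop at 1.9 (leaning over the rack). Starts at 0 to 0.1. It swings in the upright plane of the bar, has friction (about 2 N at its tip) and stays where it is left.
- lever_pivot (a point): centre of the lever's level hinge pin, fixed to the clamp, 95 mm from its middle, 75.5 mm high. Axes as the clamp's: y along the bar to the nut, x along the hinge pin. The closed lever points to -y; opening, its tip rises and comes over towards +y. The bar ends 16 mm beyond the pivot.
- lever_tip (a point): centre of the cross roller at the lever's free end, 65 mm from the pivot: dark steel, 16 mm diameter, 14 mm wide along the pin's direction; pinch it across its flat ends from above and lead it round its arc, it turns between the fingers. Arm behind it 12 mm wide, 8 mm thick. Moves with the lever. Free space below it down to 10 mm height.
- wing_nut (a joint): wing nut at the other end of that bar. Grows as the nut turns clockwise seen from above; 0 = wings in line with the bar; it starts at -1.25 to -0.7, stops at -1.45 and 0.5. Light friction (0.05 N m), stays where it is left.
- nut_wings (a point): centre of that nut's wings, on its upright turning axis, 90 mm high, 190 mm along the bar from the lever pivot. The wings are one upright steel plate 42 mm long (the point's y axis), 12 mm thick (x axis), 24 mm high, on a 12 mm stem; 14 mm between their lower edge and the bar. Pinch across the thickness from above. Turns with the nut.
- spare_lever (a joint): cam lever of the identical clamp on the empty rack, 0 = closed; leave it closed.

How it is judged:
By the outcome, as a careful person would: the job done as asked, in the order asked, and still so for the second after the job is handed in, with the robot touching nothing.
It also fails if it takes over 58 s, if anything falls off the work surface, if the arm or the gripper's body presses on something with over 40 N, if the wrist force passes 120 N, or if a joint passes its speed limit or range.

## Working session

There is one attempt and no reset: what is moved stays moved. The work goes in short steps, Python scripts to look and compute and a tool call to move; the robot and the scene stay as the last step left them, time stands still between calls to the robot, and variables do not carry over. Pictures are saved under pics/ and viewed, and the job is handed in when it is done.

Besides the shell and the picture viewer there is one more tool, called after "Call:" by a JSON object that holds its "fn" and its "kwargs", one argument or row to a line. send_rows: Moves the arm, as the interface text tells. Its arguments: {"type":"object","properties":{"deltas":{"type":"array"}},"required":["deltas"]}

```bash
mkdir -p pics; ls
python3 - <<'E'
from cell import get_state, vision, order
import cv2
s=get_state(); print(s)
for n in ["side","top","wrist"]:
    d=vision.snapshot(n); cv2.imwrite(f"pics/{n}0.png",d["pixels"]); print(n,d["fx"],d["fy"],d["cx"],d["cy"],d["R"],d["t"])
E
```

```text
pics
{'time_s': 0.0, 'q': array([-1.27299415e+00,  2.41426904e-01,  3.71751068e-03,  1.33521512e+00,
       -3.15781532e-05,  1.57081126e+00]), 'qvel': array([ 0.00295183,  0.00040976, -0.00013483, -0.00022393,  0.00175188,
       -0.0002286 ]), 'tau': array([-2.49463774e-03, -3.72318256e+01,  2.52406973e+01,  1.69219170e-02,
       -1.34004395e-04, -1.03817430e-05]), 'tcp_pos': array([ 0.14652678, -0.47742547,  0.25240341]), 'orientation': array([[ 9.55988046e-01,  2.93404885e-01, -6.54640176e-04],
       [ 2.93405614e-01, -9.55985902e-01,  2.02524545e-03],
       [-3.16098711e-05, -2.12818554e-03, -9.99997735e-01]]), 'contact_force': array([ 0.46425678, -0.2322795 , -0.1154577 ]), 'ft_torque': array([ 0.02779489, -0.06016934,  0.00483505]), 'gripper_width': 0.08531559200341819}
side 507.3735481499495 507.3735481499495 322.2033782541643 242.26652037408073 [[-0.99833952  0.05372627 -0.02077695]
 [ 0.04017482  0.39092115 -0.91954698]
 [-0.04128168 -0.9188548  -0.39243048]] [0.49311193 0.08336196 1.05039409]
top 594.1623163088782 594.1623163088782 316.5773299782015 240.24533528868648 [[ 0.01829839 -0.99976519 -0.01160787]
 [-0.99586753 -0.01719167 -0.08917572]
 [ 0.08895522  0.01319168 -0.99594827]] [-0.02620307  0.52986304  1.46209969]
wrist 401.0609385286569 401.0609385286569 322.69393928459493 233.21287048832482 [[ 2.93666173e-01 -9.55907568e-01 -9.48996680e-04]
 [-9.11538799e-01 -2.80334233e-01  3.00848359e-01]
 [-2.87849259e-01 -8.74839390e-02 -9.53671518e-01]] [-0.49843762 -0.03877943  0.37974358]
```

View pics/side0.png

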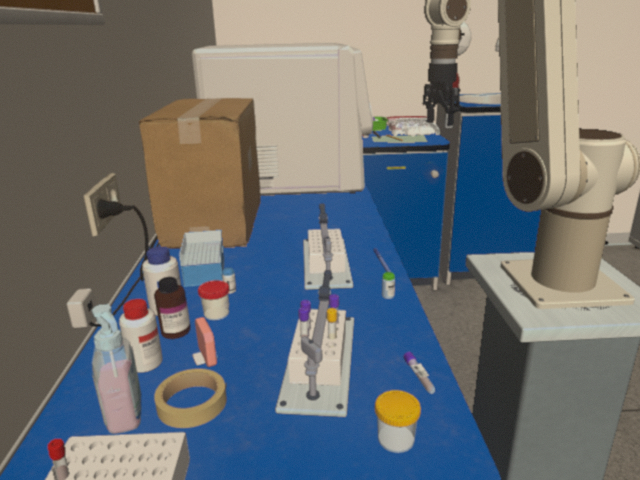

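View pics/top0.png

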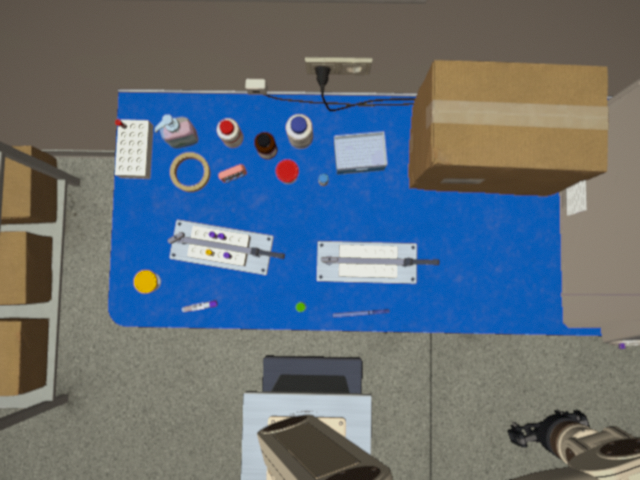

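View pics/wrist0.png

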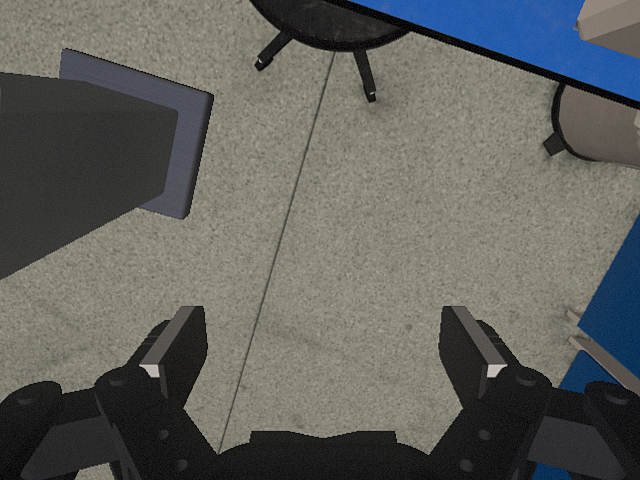

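The top view shows the filled rack at about (220,247), with the lever tip at (281,255) and the nut at (177,238). The side view shows its lever at (325,290) and the nut at (312,350). I'll enlarge both.

Run:
```python
import cv2
a=cv2.imread("pics/top0.png")[205:285,160:300]; cv2.imwrite("pics/top0c.png",cv2.resize(a,None,fx=5.5,fy=5.5,interpolation=cv2.INTER_CUBIC))
a=cv2.imread("pics/side0.png")[260:420,260:370]; cv2.imwrite("pics/side0c.png",cv2.resize(a,None,fx=3.75,fy=3.75,interpolation=cv2.INTER_CUBIC))
```

```text
(no output)
```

View pics/top0c.png

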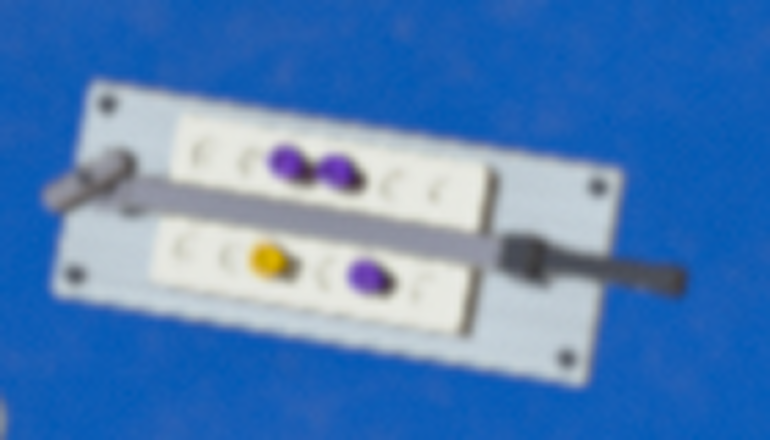

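View pics/side0c.png

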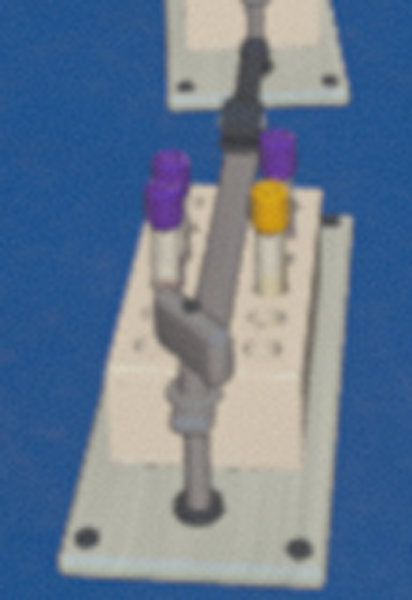

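```bash
cat > h.py <<'E'
import numpy as np
C={'top':(594.1623,316.5773,240.2453,np.array([[ 0.01829839,-0.99976519,-0.01160787],[-0.99586753,-0.01719167,-0.08917572],[0.08895522,0.01319168,-0.99594827]]),np.array([-0.02620307,0.52986304,1.46209969])),
'side':(507.37355,322.20338,242.26652,np.array([[-0.99833952,0.05372627,-0.02077695],[0.04017482,0.39092115,-0.91954698],[-0.04128168,-0.9188548,-0.39243048]]),np.array([0.49311193,0.08336196,1.05039409]))}
def cam(d): return (d['fx'],d['cx'],d['cy'],np.array(d['R']),np.array(d['t']))
def ray(c,uv):
    f,cx,cy,R,t=c; d=R.T@np.array([(uv[0]-cx)/f,(uv[1]-cy)/f,1]); return -R.T@t,d
def atz(c,uv,z):
    o,d=ray(c,uv); return o+d*(z-o[2])/d[2]
def proj(c,X):
    f,cx,cy,R,t=c; p=R@np.array(X)+t; return np.array([f*p[0]/p[2]+cx,f*p[1]/p[2]+cy])
def tri(obs):
    A=0;b=0
    for c,uv in obs:
        o,d=ray(c,uv); d=d/np.linalg.norm(d); P=np.eye(3)-np.outer(d,d); A=A+P;b=b+P@o
    X=np.linalg.solve(A,b); return X,[proj(c,X)-uv for c,uv in obs]
E
python3 - <<'E'
from h import *
T=C['top'];S=C['side']
t=lambda x,y:np.array([160+x/5.5,205+y/5.5]); s=lambda x,y:np.array([260+x/3.75,260+y/3.75])
cs=[atz(T,t(*p),.01)[:2] for p in [(92,80),(622,170),(587,385),(52,295)]]
print(np.array(cs).round(4)); c=np.mean(cs,0); ax=(cs[0]+cs[3]-cs[1]-cs[2]); print("centre",c,"len",np.linalg.norm(cs[0]-cs[1]),np.linalg.norm(cs[0]-cs[3]))
ax/=np.linalg.norm(ax); print("yaxis",ax,"yaw",np.degrees(np.arctan2(-ax[0],ax[1])))
print("pivot",c-.095*ax,"tip0",c-.16*ax,"nut",c+.095*ax)
ss=[atz(S,s(*p),.01)[:2] for p in [(58,570),(325,582)]];print("side nut-end corners",ss)
print("nut",tri([(T,t(88,180)),(S,s(194,337))]))
print("tip",tri([(T,t(672,280)),(S,s(256,60))]))
print("wing ends top",atz(T,t(50,200),.1),atz(T,t(125,160),.1))
E
```

```text
[[0.5781 0.3393]
 [0.5406 0.0935]
 [0.4416 0.107 ]
 [0.4785 0.3538]]
centre [0.50967803 0.22339855] len 0.24865078054528664 0.10065754088287998
yaxis [0.14922101 0.98880387] yaw -8.581785559267482
pivot [0.49550203 0.12946219] tip0 [0.48580267 0.06518993] nut [0.52385402 0.31733492]
side nut-end corners [array([0.57722809, 0.35049123]), array([0.47990875, 0.36426438])]
nut (array([0.52425869, 0.31971864, 0.08796111]), [array([-0.01701488,  0.19629185]), array([-0.34190108, -0.01723101])])
tip (array([0.48561012, 0.06503977, 0.07141772]), [array([-0.04073128,  0.38980823]), array([-0.50881823, -0.0229728 ])])
wing ends top [0.51469215 0.33279579 0.1       ] [0.53261734 0.30095911 0.1       ]
```

Call:
{"fn": "send_rows", "kwargs": {
  "deltas": [
    [0,0,0.1,0.025,0.04,0,0.04],
    [0,0,0.2,0.05,0.08,0,0.04],
    [0,0,0.3,0.075,0.12,0,0.04],
    [0,0,0.4,0.1,0.16,0,0.04],
    [0,0,0.5,0.125,0.2,0,0.04]
  ]
}}

```text
time_s: 0.65
tcp_pos: [0.2721, -0.2763, 0.2531]
orientation: [[0.696, 0.718, 0.0], [0.718, -0.696, 0.0], [0.0, -0.0, -1.0]]
contact_force: [0.9, -0.9, -0.0]
gripper_width: 0.0401
```

Call:
{"fn": "send_rows", "kwargs": {
  "deltas": [
    [0,0,0.1,0.025,0.04,0,0.04],
    [0,0,0.2,0.05,0.08,0,0.04],
    [0,0,0.3,0.075,0.12,0,0.04],
    [0,0,0.4,0.1,0.16,0,0.04],
    [0,0,0.5,0.125,0.2,0,0.04]
  ]
}}

```text
time_s: 1.15
tcp_pos: [0.3972, -0.0761, 0.2533]
orientation: [[0.265, 0.964, 0.0], [0.964, -0.265, -0.0], [-0.0, 0.0, -1.0]]
contact_force: [1.3, -1.3, 0.2]
gripper_width: 0.0402
```

Call:
{"fn": "send_rows", "kwargs": {
  "deltas": [
    [0,0,0.06,0.02,0.04,0,0.04],
    [0,0,0.12,0.04,0.08,0,0.04],
    [0,0,0.12,0.06,0.12,0,0.04],
    [0,0,0.12,0.06,0.14,0,0.04],
    [0,0,0.12,0.06,0.14,0,0.04]
  ]
}}

```text
time_s: 1.65
tcp_pos: [0.4567, 0.0645, 0.2526]
orientation: [[0.148, 0.989, -0.001], [0.989, -0.148, 0.0], [0.0, -0.001, -1.0]]
contact_force: [-0.2, 0.0, 0.1]
gripper_width: 0.04
```

Run:
```python
from cell import get_state, vision
import cv2,pickle
s=get_state(); print(s['time_s'],s['q'].round(3),s['tcp_pos'],s['orientation'].round(4),s['contact_force'])
d=vision.snapshot('wrist'); cv2.imwrite("pics/w1.png",d["pixels"]); pickle.dump(d,open('w1.pkl','wb'))
```

```text
1.65 [ 1.400e-01  1.650e-01 -9.200e-02  1.315e+00  1.000e-03  1.859e+00] [0.45674703 0.06446302 0.25264168] [[ 1.478e-01  9.890e-01 -1.300e-03]
 [ 9.890e-01 -1.478e-01  3.000e-04]
 [ 1.000e-04 -1.300e-03 -1.000e+00]] [-0.17791972  0.02261016  0.12326157]
```

View pics/w1.png

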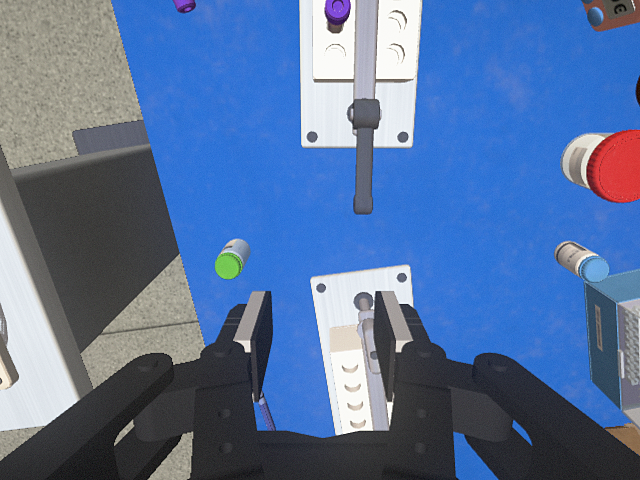

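Wrist view: the closed lever runs from its pivot at (366,112) to the tip roller at (363,204). The filled rack lies behind it, and the other clamp's nut is under the jaws.

Run:
```python
from h import *
import pickle
W=cam(pickle.load(open('w1.pkl','rb')))
T=C['top'];S=C['side']
t=lambda x,y:np.array([160+x/5.5,205+y/5.5])
print(tri([(W,(363,204)),(T,t(672,280)),(S,(260+256/3.75,260+60/3.75))]))
print(tri([(W,(363,204)),(T,t(672,280))]))
print([atz(W,(363,204),z) for z in(.075,.08)], "pivot",atz(W,(366,113),.08),"bolts",atz(W,(312,137),.01),atz(W,(403,137),.01),"tube",atz(W,(338,8),.1))
for a in (0,.05,.1):
  X=np.array([.4955-.0097*np.cos(a)*1,.1295-.0643*np.cos(a),.0755+.065*np.sin(a)]);print(a,X,proj(W,X))
```

```text
(array([0.48650926, 0.0655226 , 0.07156672]), [array([-2.20899784,  0.93994977]), array([-0.23599866,  0.01080598]), array([-0.97680602,  0.04364823])])
(array([0.48762219, 0.06519739, 0.06828147]), [array([-1.11422456,  0.15391208]), array([ 0.00353881, -0.36039501])])
[array([0.48806103, 0.06686698, 0.075     ]), array([0.48773722, 0.06811358, 0.08      ])] pivot [0.49750576 0.13276023 0.08      ] bolts [0.45484339 0.11756993 0.01      ] [0.53433852 0.1057273  0.01      ] tube [0.48577616 0.19657632 0.1       ]
0 [0.4858 0.0652 0.0755] [360.37382657 206.68466798]
0.05 [0.48581212 0.06528036 0.07874865] [360.75314927 207.60229552]
0.1 [0.48584846 0.06552123 0.08198917] [361.14603394 208.32524663]
```

Call:
{"fn": "send_rows", "kwargs": {
  "deltas": [
    [0,0,0,0.02,0.001,-0.03,0.04],
    [0,0,0,0.03,0.001,-0.07,0.04],
    [0,0,0,0.03,0.001,-0.1,0.04],
    [0,0,0,0.03,0.001,-0.12,0.04],
    [0,0,0,0.03,0.001,-0.12,0.04]
  ]
}}

```text
time_s: 2.2
tcp_pos: [0.4838, 0.0613, 0.1303]
orientation: [[0.154, 0.988, -0.007], [0.988, -0.154, -0.001], [-0.002, -0.007, -1.0]]
contact_force: [-0.8, 0.0, -0.4]
gripper_width: 0.0398
```

Run:
```python
from cell import get_state, vision
import cv2,pickle
s=get_state(); print(s['time_s'],s['tcp_pos'])
d=vision.snapshot('wrist'); cv2.imwrite("pics/w2.png",d["pixels"]); pickle.dump(d,open('w2.pkl','wb'))
```

```text
2.2 [0.4837811  0.06126219 0.13026502]
```

View pics/w2.png

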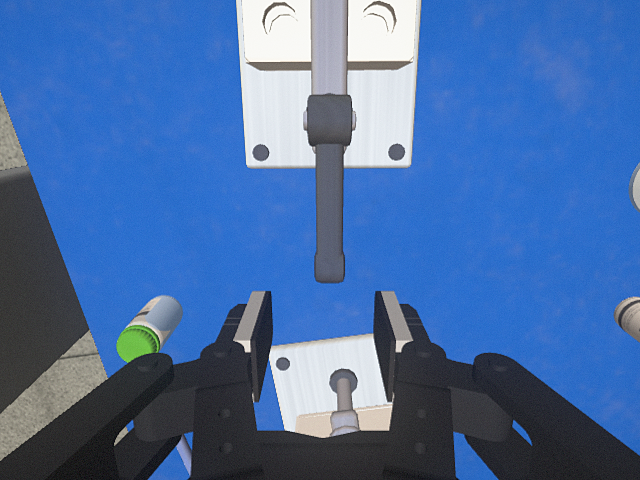

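The roller is at (330,268), spanning 315 to 344, and the jaw midline is at about u=323.

Run:
```python
from h import *
from cell import get_state
import pickle
W1=cam(pickle.load(open('w1.pkl','rb')));W=cam(pickle.load(open('w2.pkl','rb')))
print(tri([(W,(330,268)),(W1,(363,204))]))
for z in(.075,.08,.083): print(atz(W,(330,266),z))
print("pivot",[atz(W,(331,120),z) for z in (.08,.088)],tri([(W,(331,120)),(W1,(367,113))]))
s=get_state();print(s['time_s'],s['tcp_pos'],s['orientation'])
```

```text
(array([0.48787849, 0.0682387 , 0.08116655]), [array([-0.51314206, -0.28497733]), array([0.31448899, 0.17244288])])
[0.48791666 0.06652471 0.075     ]
[0.48817524 0.06856235 0.08      ]
[0.48833038 0.06978493 0.083     ]
pivot [array([0.49817858, 0.13232915, 0.08      ]), array([0.4981241 , 0.13260478, 0.088     ])] (array([0.49816699, 0.13250614, 0.08041041]), [array([-0.08013513, -0.40493111]), array([0.03990598, 0.23807454])])
2.25 [0.48526285 0.0616271  0.1322267 ] [[ 1.54233385e-01  9.88027084e-01 -3.81364342e-03]
 [ 9.88033505e-01 -1.54237412e-01 -7.83597308e-04]
 [-1.36242186e-03 -3.64715061e-03 -9.99992421e-01]]
```

Call:
{"fn": "send_rows", "kwargs": {
  "deltas": [
    [0,0,0,0.001,0.002,-0.01,0.04],
    [0,0,0,0.001,0.002,-0.03,0.04],
    [0,0,0,0.001,0.002,-0.052,0.04],
    [0,0,0,0.001,0.002,-0.052,0.04],
    [0,0,0,0.001,0.002,-0.052,0.04]
  ]
}}

```text
time_s: 2.75
tcp_pos: [0.4882, 0.065, 0.0822]
orientation: [[0.153, 0.988, 0.001], [0.988, -0.153, 0.0], [0.0, 0.001, -1.0]]
contact_force: [-0.4, 0.3, 0.2]
gripper_width: 0.04
```

Run:
```python
from cell import get_state, vision
import cv2,pickle
s=get_state(); print(s['time_s'],s['tcp_pos'],s['qvel'].round(3),s['contact_force'])
d=vision.snapshot('wrist'); cv2.imwrite("pics/w3.png",d["pixels"]); pickle.dump(d,open('w3.pkl','wb'))
```

```text
2.75 [0.48819702 0.06496277 0.08215319] [ 0.002 -0.014  0.021  0.001 -0.001 -0.001] [-0.42874327  0.2795901   0.19148571]
```

View pics/w3.png

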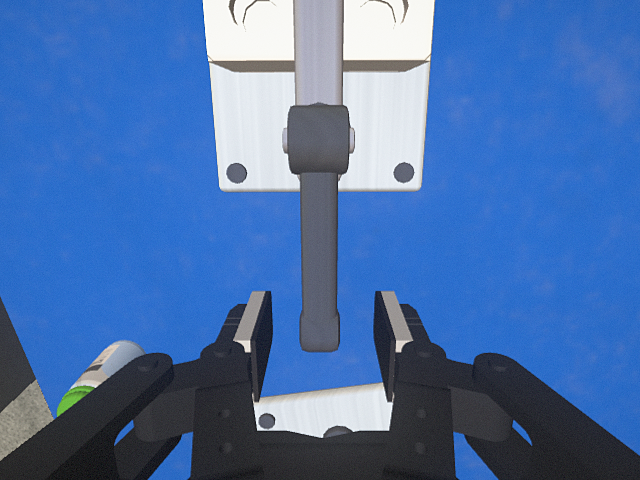

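Run:
```python
from h import *
import pickle
W3=cam(pickle.load(open('w3.pkl','rb')));W=cam(pickle.load(open('w2.pkl','rb')));W1=cam(pickle.load(open('w1.pkl','rb')))
print("grasp proj",proj(W3,(.4882,.065,.079)))
print("tip",tri([(W3,(320,332)),(W,(330,267)),(W1,(363,204))]))
for z in(.076,.08,.084): print(atz(W3,(320,332),z))
print("pivot",tri([(W3,(319,140)),(W,(331,121)),(W1,(367,113))]))
```

```text
grasp proj [321.93852876 337.48165135]
tip (array([0.48793993, 0.06808458, 0.080138  ]), [array([-0.15945965, -0.29123141]), array([-0.34922719,  0.14094801]), array([0.29051341, 0.04112975])])
[0.48756236 0.06547684 0.076     ]
[0.48796319 0.06787934 0.08      ]
[0.48836402 0.07028183 0.084     ]
pivot (array([0.49796627, 0.13247737, 0.08208195]), [array([0.66679835, 0.67693997]), array([-0.51148506, -1.11553407]), array([0.00599088, 0.36228533])])
```

Call:
{"fn": "send_rows", "kwargs": {
  "deltas": [
    [0,0,0,0,0.001,0,0.0],
    [0,0,0,0,0.001,0,0.0],
    [0,0,0,0,0.001,0,0.0],
    [0,0,0,0,0.001,0,0.0],
    [0,0,0,0,0.001,0,0.0]
  ]
}}

```text
time_s: 3.3
tcp_pos: [0.4875, 0.0664, 0.0817]
orientation: [[0.152, 0.988, -0.0], [0.988, -0.152, 0.001], [0.001, -0.0, -1.0]]
contact_force: [-3.7, 2.3, 3.9]
gripper_width: 0.0125
```

Run:
```python
from cell import get_state, vision
import cv2,pickle
s=get_state(); print(s['time_s'],s['tcp_pos'],s['contact_force'],s['ft_torque'],s['gripper_width'])
d=vision.snapshot('wrist'); cv2.imwrite("pics/w4.png",d["pixels"]); pickle.dump(d,open('w4.pkl','wb'))
import numpy as np
r=.0648;P=np.array([.4975,.1315]);u=np.array([.153,.988])
p0=None
for a in np.radians([3,12,21,30,39,48,57,66,75,84,90]):
    p=np.r_[P-r*np.cos(a)*u,.0755+r*np.sin(a)]
    if p0 is None:p0=p
    print(round(np.degrees(a)),(p-p0).round(4))
```

```text
3.3 [0.48747334 0.066401   0.08168615] [-3.66145912  2.32770192  3.94710992] [ 0.47178231  0.64040718 -0.06274695] 0.01249432541507453
3 [0. 0. 0.]
12 [0.0002 0.0013 0.0101]
21 [0.0006 0.0042 0.0198]
30 [0.0013 0.0085 0.029 ]
39 [0.0022 0.0142 0.0374]
48 [0.0033 0.0211 0.0448]
57 [0.0045 0.0291 0.051 ]
66 [0.0059 0.0379 0.0558]
75 [0.0073 0.0474 0.0592]
84 [0.0089 0.0572 0.0611]
90 [0.0099 0.0639 0.0614]
```

View pics/w4.png

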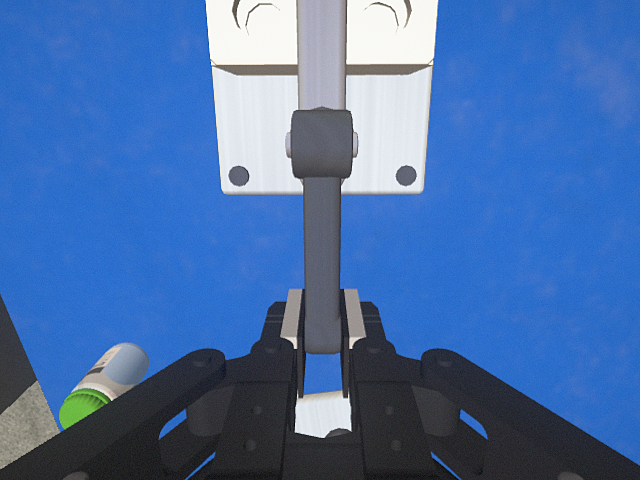

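The roller is pinched at a width of 12.5 mm with low forces. I'll lead it round the arc.

Call:
{"fn": "send_rows", "kwargs": {
  "deltas": [
    [0,0,0,0.0,0.001,0.01,0],
    [0,0,0,0.001,0.004,0.02,0],
    [0,0,0,0.001,0.0085,0.029,0],
    [0,0,0,0.002,0.014,0.0375,0],
    [0,0,0,0.003,0.021,0.045,0]
  ]
}}

```text
time_s: 3.85
tcp_pos: [0.4903, 0.0863, 0.1266]
orientation: [[0.153, 0.988, -0.001], [0.988, -0.153, -0.003], [-0.003, -0.001, -1.0]]
contact_force: [0.0, -2.6, -9.3]
gripper_width: 0.0123
```

Run:
```python
from cell import get_state
s=get_state(); print(s['time_s'],s['tcp_pos'],s['contact_force'],s['ft_torque'],s['gripper_width'])
```

```text
3.85 [0.49025903 0.08628907 0.12659715] [ 0.04239265 -2.59554946 -9.3397205 ] [-0.97769747 -0.06777638  0.04766562] 0.012299912490359666
```

Call:
{"fn": "send_rows", "kwargs": {
  "deltas": [
    [0,0,0,0.001,0.008,0.006,0],
    [0,0,0,0.0025,0.017,0.011,0],
    [0,0,0,0.004,0.0265,0.0145,0],
    [0,0,0,0.0055,0.036,0.0165,0],
    [0,0,0,0.0065,0.043,0.0165,0]
  ]
}}

```text
time_s: 4.35
tcp_pos: [0.497, 0.1292, 0.1449]
orientation: [[0.153, 0.988, 0.001], [0.988, -0.153, -0.004], [-0.003, 0.001, -1.0]]
contact_force: [-5.7, -9.1, 7.6]
gripper_width: 0.0118
```

Call:
{"fn": "send_rows", "kwargs": {
  "deltas": [
    [0,0,0,0,0.001,0,0],
    [0,0,0,0,0.001,0,0]
  ]
}}

```text
time_s: 4.55
tcp_pos: [0.4972, 0.1311, 0.1448]
orientation: [[0.152, 0.988, 0.001], [0.988, -0.152, -0.001], [-0.001, 0.001, -1.0]]
contact_force: [-2.9, -4.1, 2.0]
gripper_width: 0.0116
```

Run:
```python
from cell import get_state,vision
import cv2
s=get_state(); print(s['time_s'],s['tcp_pos'],s['contact_force'],s['ft_torque'],s['gripper_width'])
d=vision.snapshot('side'); a=d["pixels"][200:420,240:400]; cv2.imwrite("pics/s5.png",cv2.resize(a,None,fx=2.7,fy=2.7,interpolation=cv2.INTER_CUBIC))
```

```text
4.55 [0.49718158 0.13110911 0.14482118] [-2.94327322 -4.09655156  2.00471436] [-1.09342436  0.68065094  0.03320845] 0.011616176502379342
```

View pics/s5.png

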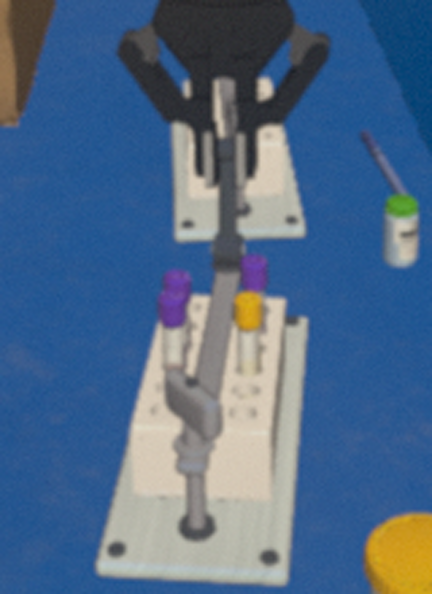

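Call:
{"fn": "send_rows", "kwargs": {
  "deltas": [
    [0,0,0,0,0.001,0,0.035],
    [0,0,0,0,0.001,0,0.035],
    [0,0,0,0,0.001,0,0.035],
    [0,0,0,0,0.001,0.02,0.035],
    [0,0,0,0,0.001,0.06,0.035]
  ]
}}

```text
time_s: 5.1
tcp_pos: [0.4953, 0.1319, 0.2008]
orientation: [[0.152, 0.988, -0.006], [0.988, -0.152, -0.001], [-0.002, -0.006, -1.0]]
contact_force: [0.2, -0.0, 0.5]
gripper_width: 0.035
```

Call:
{"fn": "send_rows", "kwargs": {
  "deltas": [
    [0,0,0,0,0,0.02,0.04],
    [0,0,0,0,0.0,0.04,0.04],
    [0,0,0.0,0.0,0.0,0.04,0.04]
  ]
}}

```text
time_s: 5.4
tcp_pos: [0.4993, 0.1329, 0.2464]
orientation: [[0.152, 0.988, 0.007], [0.988, -0.152, 0.003], [0.004, 0.007, -1.0]]
contact_force: [-0.4, -0.1, 0.1]
gripper_width: 0.0403
```

Run:
```python
from cell import get_state,vision
import cv2,pickle
s=get_state(); print(s['time_s'],s['tcp_pos'],s['contact_force'],s['gripper_width'])
d=vision.snapshot('wrist'); cv2.imwrite("pics/w6.png",d["pixels"]); pickle.dump(d,open('w6.pkl','wb'))
d=vision.snapshot('side'); a=d["pixels"][200:420,240:400]; cv2.imwrite("pics/s6.png",cv2.resize(a,None,fx=2.7,fy=2.7,interpolation=cv2.INTER_CUBIC))
```

```text
5.4 [0.4993025  0.13290776 0.24643561] [-0.37618438 -0.13106949  0.08784941] 0.04027389017193404
```

View pics/w6.png

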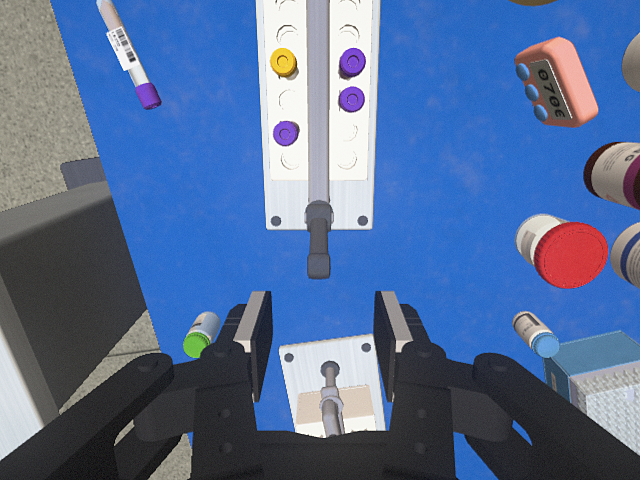

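View pics/s6.png

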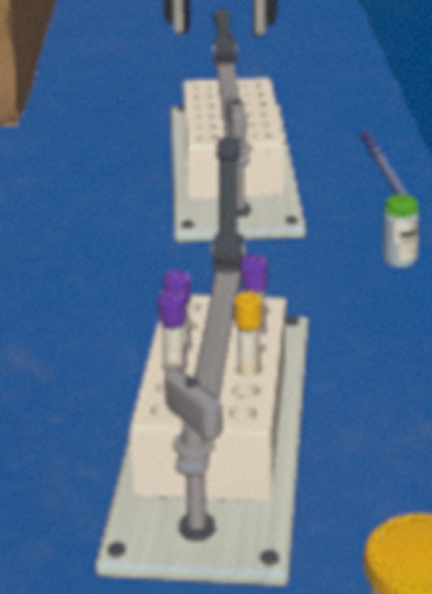

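The lever now stands upright: in the wrist view the tip is at (318,265) and the pivot at (319,213). I'll check the angle.

Run:
```python
from h import *
import pickle
W=cam(pickle.load(open('w6.pkl','rb')))
t6=np.array([318,265]); s6=np.array([240+230/2.7,200+148/2.7])
print(tri([(W,t6),(C['side'],s6)]))
P=np.array([.4975,.1315]);u=np.array([.153,.988])
for a in np.radians([80,85,90,95,100]):
    X=np.r_[P-.065*np.cos(a)*u,.0755+.065*np.sin(a)]; print(np.degrees(a),proj(W,X),proj(C['side'],X))
print("s6",s6)
```

```text
(array([0.4937784 , 0.11936214, 0.13956273]), [array([-2.31094771,  0.33274439]), array([-0.83250977,  0.06980382])])
80.0 [318.66667896 263.34457191] [323.21819269 255.19911812]
85.0 [318.6446156  255.11821769] [322.88463594 256.1816279 ]
90.0 [318.62507025 246.38955603] [322.55030508 257.45326139]
95.0 [318.60836794 237.26458344] [322.21795896 259.00884792]
100.0 [318.59478916 227.86100988] [321.89043706 260.8403807 ]
s6 [325.18518519 254.81481481]
```

Run:
```python
from h import *
from cell import get_state,vision
import cv2,pickle
d=vision.snapshot('wrist');pickle.dump(d,open('w7.pkl','wb'))
W=cam(d); cv2.imwrite("pics/w7.png",cv2.resize(d["pixels"][150:300,240:400],None,fx=4,fy=4,interpolation=cv2.INTER_CUBIC))
d=vision.snapshot('top');cv2.imwrite("pics/t7.png",cv2.resize(d["pixels"][205:285,160:300],None,fx=5.5,fy=5.5,interpolation=cv2.INTER_CUBIC))
d=vision.snapshot('side');cv2.imwrite("pics/s7.png",cv2.resize(d["pixels"][230:310,280:370],None,fx=7,fy=7,interpolation=cv2.INTER_CUBIC))
P=np.array([.4975,.1315]);u=np.array([.153,.988])
print("cam",-W[3].T@W[4], get_state()['tcp_pos'])
print("pivot",proj(W,np.r_[P,.0755]),proj(C['side'],np.r_[P,.0755]),proj(C['top'],np.r_[P,.0755]))
for a in np.radians([80,90]):
    X=np.r_[P-.065*np.cos(a)*u,.0755+.065*np.sin(a)]; print(np.degrees(a),proj(W,X),proj(C['top'],X))
```

```text
cam [0.50954589 0.2090581  0.36399593] [0.49653113 0.13193553 0.24153488]
pivot [322.37863133 217.5437355 ] [323.31942109 291.49768301] [254.60860427 250.78818808]
80.0 [322.32629354 263.65028146] [256.2119698  249.63346536]
90.0 [322.34054707 246.47229045] [251.34878748 248.7697791 ]
```

View pics/w7.png

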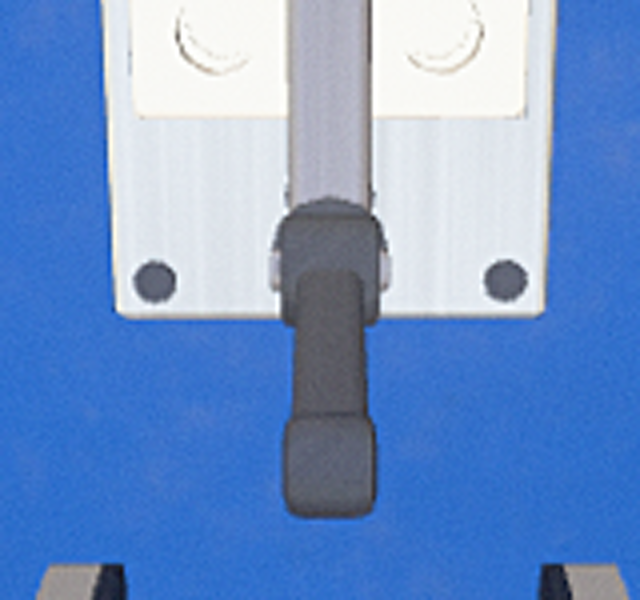

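View pics/t7.png

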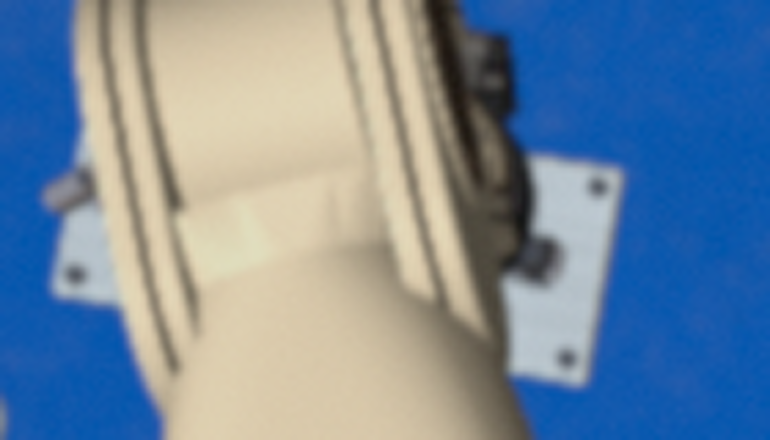

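View pics/s7.png

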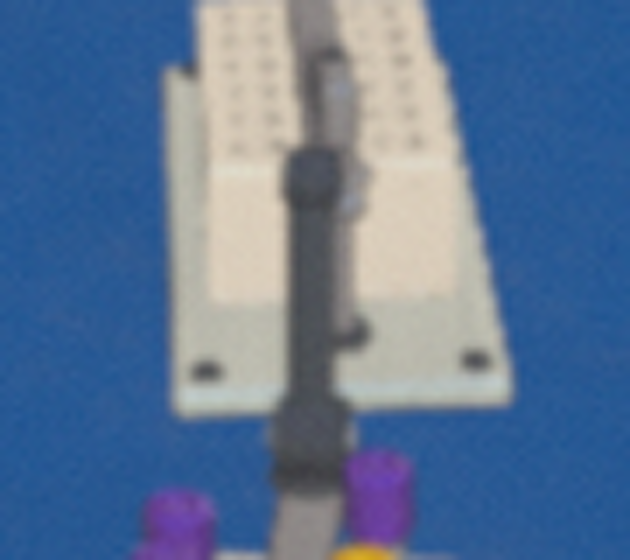

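The tip blob at (322.5,266.5) gives about 78°, so the roller slipped back in the grip. I'll regrasp it on centre and bring it the rest of the way.

Call:
{"fn": "send_rows", "kwargs": {
  "deltas": [
    [0,0,0,-0.002,-0.014,-0.02,0.04],
    [0,0,0,-0.002,-0.014,-0.05,0.04],
    [0,0,0,-0.002,-0.014,-0.08,0.04],
    [0,0,0,-0.002,-0.014,-0.1,0.04],
    [0,0,0,-0.002,-0.014,-0.1,0.04]
  ]
}}

```text
time_s: 6.15
tcp_pos: [0.492, 0.1172, 0.1387]
orientation: [[0.153, 0.988, -0.009], [0.988, -0.153, -0.002], [-0.003, -0.008, -1.0]]
contact_force: [-1.1, -0.3, -0.3]
gripper_width: 0.0399
```

Run:
```python
from h import *
from cell import get_state,vision
import cv2,pickle
s=get_state();print(s['tcp_pos'])
d=vision.snapshot('wrist');pickle.dump(d,open('w8.pkl','wb'))
W=cam(d); cv2.imwrite("pics/w8.png",d["pixels"])
P=np.array([.4975,.1315]);u=np.array([.153,.988])
print("pivot",proj(W,np.r_[P,.0755]),"grasp",proj(W,s['tcp_pos']-[0,0,.003]))
for a in np.radians([70,75,80,90]):
    X=np.r_[P-.065*np.cos(a)*u,.0755+.065*np.sin(a)]; print(np.degrees(a),proj(W,X))
```

```text
[0.49199428 0.11723041 0.13873605]
pivot [330.10023337 242.19270156] grasp [322.0370208  337.75947107]
70.0 [331.1471514  356.97149267]
75.0 [331.31212663 346.56224456]
80.0 [331.47138006 334.55869435]
90.0 [331.7601562  306.25088663]
```

View pics/w8.png

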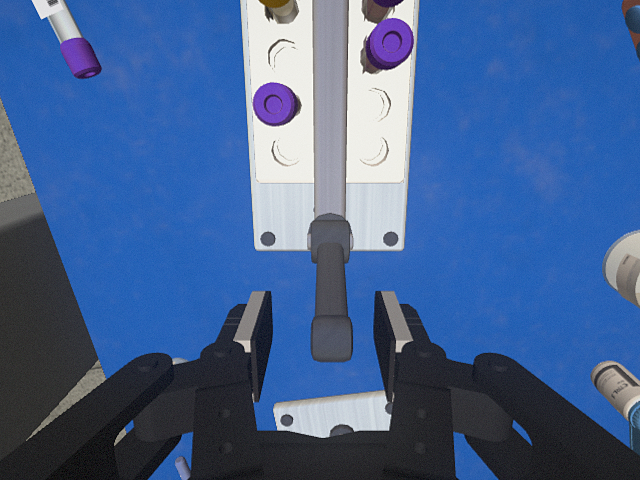

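Call:
{"fn": "send_rows", "kwargs": {
  "deltas": [
    [0,0,0,0,0,0,0.04],
    [0,0,0,0,0,0,0],
    [0,0,0,0,0,0,0],
    [0,0,0,0,0,0,0],
    [0,0,0,0,0,0,0]
  ]
}}

```text
time_s: 6.7
tcp_pos: [0.4953, 0.1183, 0.1443]
orientation: [[0.152, 0.988, 0.001], [0.988, -0.152, 0.001], [0.001, 0.001, -1.0]]
contact_force: [-3.0, -0.1, 6.0]
gripper_width: 0.0126
```

Call:
{"fn": "send_rows", "kwargs": {
  "deltas": [
    [0,0,0,0.001,0.004,0.0005,0],
    [0,0,0,0.0015,0.008,0.001,0],
    [0,0,0,0.002,0.012,0.001,0],
    [0,0,0,0.0025,0.016,0.001,0],
    [0,0,0,0.0025,0.016,0.001,0]
  ]
}}

```text
time_s: 7.2
tcp_pos: [0.4973, 0.1315, 0.1451]
orientation: [[0.153, 0.988, 0.0], [0.988, -0.153, -0.006], [-0.006, 0.001, -1.0]]
contact_force: [-4.4, -7.2, 8.5]
gripper_width: 0.0125
```

```bash
cat > lk.py <<'E'
from h import *
from cell import get_state,vision
import cv2,pickle,sys
n=sys.argv[1]
s=get_state();print(s['time_s'],s['tcp_pos'],s['contact_force'],s['gripper_width'])
d=vision.snapshot('wrist');pickle.dump(d,open(n+'.pkl','wb'))
W=cam(d); cv2.imwrite(f"pics/{n}.png",d["pixels"])
P=np.array([.4975,.1315]);u=np.array([.153,.988])
print("pivot",proj(W,np.r_[P,.0755]),"grasp",proj(W,s['tcp_pos']-[0,0,.003]))
for a in np.radians([0,70,80,90,100]):
    X=np.r_[P-.065*np.cos(a)*u,.0755+.065*np.sin(a)]; print(np.degrees(a),proj(W,X))
E
python3 lk.py w9
```

```text
7.2 [0.49726877 0.13152908 0.14513582] [-4.41283377 -7.18969251  8.46658944] 0.012483899769391965
pivot [322.63242062 265.33751329] grasp [322.02794093 337.68500636]
0.0 [322.64620881 372.81505253]
70.0 [322.68645298 380.22374506]
80.0 [322.68752242 360.47285653]
90.0 [322.6862724 335.1248307]
100.0 [322.68257486 305.43620346]
```

View pics/w9.png

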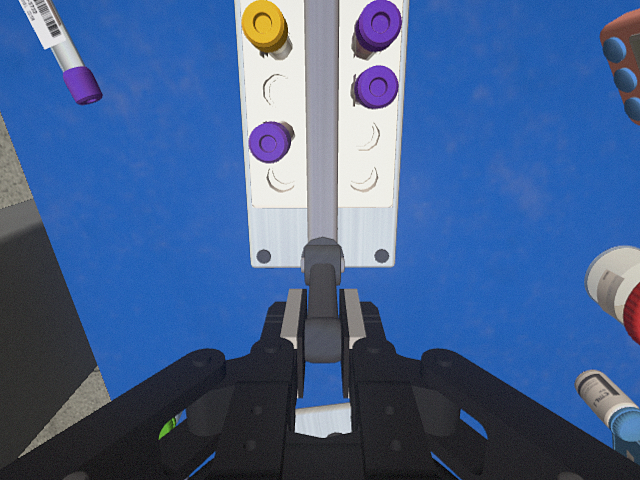

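The roller is at (322,340), about 88°. I'll go slightly further to allow for backlash.

Call:
{"fn": "send_rows", "kwargs": {
  "deltas": [
    [0,0,0,0.0005,0.003,0,0],
    [0,0,0,0.001,0.006,-0.0005,0],
    [0,0,0,0.001,0.006,-0.0005,0],
    [0,0,0,0.001,0.006,-0.0005,0.035],
    [0,0,0,0.001,0.006,-0.0005,0.035]
  ]
}}

```text
time_s: 7.75
tcp_pos: [0.4993, 0.1402, 0.1439]
orientation: [[0.152, 0.988, 0.002], [0.988, -0.152, 0.001], [0.001, 0.001, -1.0]]
contact_force: [-0.3, -0.0, -0.2]
gripper_width: 0.035
```

```bash
python3 lk.py w10
```

```text
7.75 [0.499259   0.14024308 0.14385699] [-0.31339508 -0.00160441 -0.24249653] 0.035036561393972106
pivot [321.29876686 283.34363273] grasp [321.93015778 337.83156974]
0.0 [321.32326022 389.03127074]
70.0 [320.88610166 402.34497071]
80.0 [320.84175565 383.49549893]
90.0 [320.81406125 358.94030131]
100.0 [320.80645608 329.87659477]
```

View pics/w10.png

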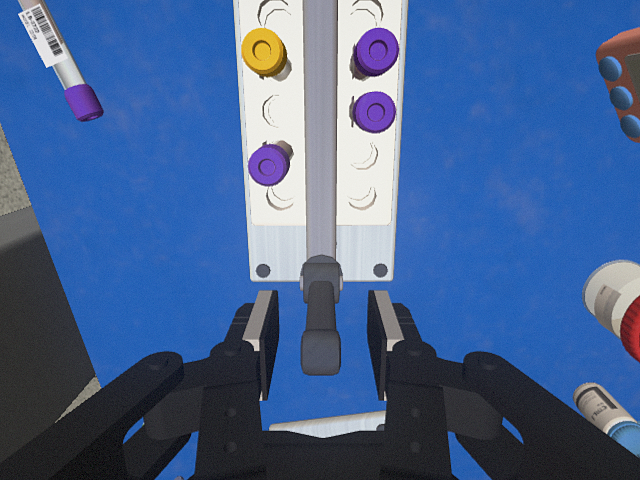

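The lever is released at about 92°, with the roller at (321,352). Next I'll rise and go to the nut.

Call:
{"fn": "send_rows", "kwargs": {
  "deltas": [
    [0,0,0,0,0,0.03,0.04],
    [0,0,0,0,0,0.07,0.04],
    [0,0,0.1,0.0,0.03,0.1,0.04],
    [0,0,0.2,0.005,0.07,0.1,0.04],
    [0,0,0.3,0.01,0.1,0.1,0.04]
  ]
}}

```text
time_s: 8.3
tcp_pos: [0.5098, 0.2423, 0.2453]
orientation: [[-0.151, 0.989, 0.004], [0.989, 0.151, 0.003], [0.002, 0.004, -1.0]]
contact_force: [-0.0, -0.0, -0.8]
gripper_width: 0.0401
```

Call:
{"fn": "send_rows", "kwargs": {
  "deltas": [
    [0,0,0.1,0,0,0,0.04],
    [0,0,0.25,0,0,0,0.04],
    [0,0,0.35,0,0,0,0.04],
    [0,0,0.35,0,0,0,0.04]
  ]
}}

```text
time_s: 8.7
tcp_pos: [0.5088, 0.2405, 0.2431]
orientation: [[-0.477, 0.879, -0.0], [0.879, 0.477, 0.0], [0.0, 0.0, -1.0]]
contact_force: [0.7, -0.1, 0.5]
gripper_width: 0.0402
```

```bash
python3 lk.py w11
```

```text
8.7 [0.50875518 0.24048805 0.24313025] [ 0.69254127 -0.14020672  0.46213114] 0.040156358924773886
pivot [245.66178557 323.65431101] grasp [320.29129947 337.04020873]
0.0 [202.86167548 377.47203909]
70.0 [210.76173139 392.95994746]
80.0 [218.44162816 385.06353252]
90.0 [227.40707025 374.59095335]
100.0 [237.24718845 361.97775741]
```

View pics/w11.png

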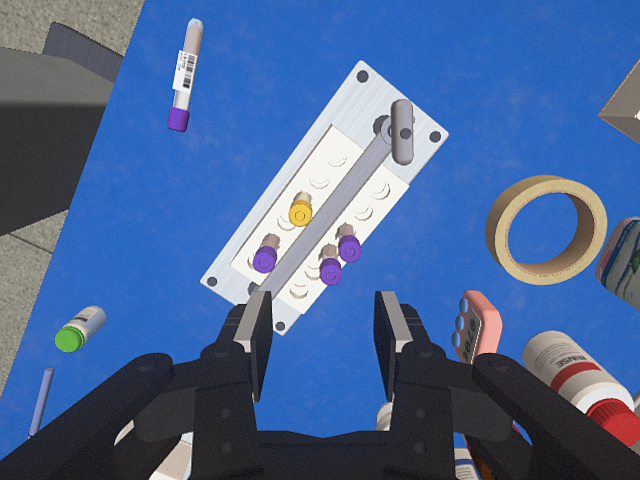

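The wing plate is at (402,132), almost vertical in the image, so the jaws are already aligned with it.

Run:
```python
from h import *
import pickle
W=cam(pickle.load(open('w11.pkl','rb')))
for z in (.095,.102): print(atz(W,(402.5,132),z))
print(tri([(W,(402.5,132)),(C['top'],(160+88/5.5,205+180/5.5)),(C['side'],(260+194/3.75,260+337/3.75))]))
a=atz(W,(401.5,101),.102);b=atz(W,(403,163),.102);d=a-b;print(d,np.degrees(np.arctan2(-d[0],d[1])),np.linalg.norm(d))
```

```text
[0.5254698  0.31995914 0.095     ]
[0.52409772 0.31967158 0.102     ]
(array([0.52506471, 0.3199954 , 0.08841191]), [array([-2.35004943, -0.93273251]), array([-0.16528053, -0.15775389]), array([-0.92833905, -0.14441736])])
[-0.0210757   0.03203942  0.        ] 33.33713526212438 0.03834982778607888
```

Call:
{"fn": "send_rows", "kwargs": {
  "deltas": [
    [0,0,0.05,0.006,0.03,0,0.04],
    [0,0,0.05,0.012,0.06,-0.02,0.04],
    [0,0,0.05,0.016,0.079,-0.05,0.04],
    [0,0,0.05,0.016,0.079,-0.09,0.04],
    [0,0,0.05,0.016,0.079,-0.1,0.04]
  ]
}}

```text
time_s: 9.25
tcp_pos: [0.522, 0.318, 0.1382]
orientation: [[-0.519, 0.854, -0.008], [0.855, 0.519, -0.005], [0.0, -0.009, -1.0]]
contact_force: [-0.3, -0.3, -0.6]
gripper_width: 0.0399
```

Call:
{"fn": "send_rows", "kwargs": {
  "deltas": [
    [0,0,0,0,0,-0.015,0.04],
    [0,0,0,0,0,-0.03,0.04],
    [0,0,0,0,0,-0.048,0.04],
    [0,0,0,0,0,-0.048,0.04],
    [0,0,0,0,0,-0.048,0.04]
  ]
}}

```text
time_s: 9.75
tcp_pos: [0.5251, 0.3188, 0.0963]
orientation: [[-0.519, 0.855, 0.0], [0.855, 0.519, 0.0], [-0.0, 0.0, -1.0]]
contact_force: [0.2, 0.1, 0.5]
gripper_width: 0.0399
```

```bash
python3 lk.py w12
```

```text
9.75 [0.52505872 0.31879513 0.09626909] [0.22734266 0.06601562 0.53332613] 0.03985847997672645
pivot [ 81.3580957  570.93353092] grasp [320.28848001 336.93465792]
0.0 [ 20.69154168 635.24152794]
70.0 [-43.45317958 784.39603993]
80.0 [-37.34595992 784.96673432]
90.0 [-25.6499752  776.19261111]
100.0 [ -8.76876287 757.9851523 ]
```

View pics/w12.png

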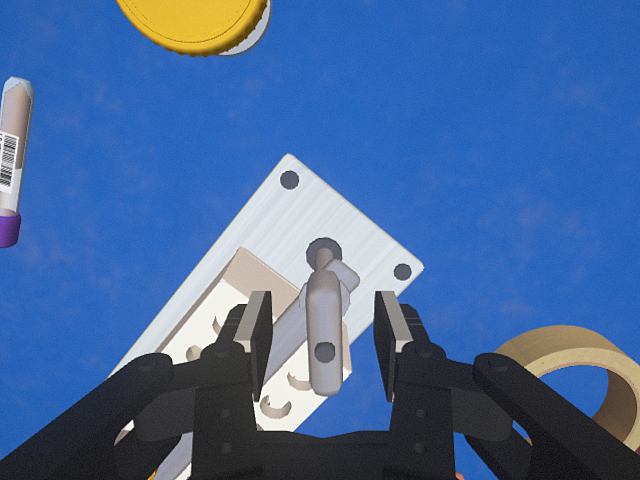

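The wings are centred between the pads, with the stem dot at (325,351). Closing now.

Call:
{"fn": "send_rows", "kwargs": {
  "deltas": [
    [0,0,0,0,0,-0.001,0],
    [0,0,0,0,0,-0.001,0],
    [0,0,0,0,0,-0.001,0],
    [0,0,0,0,0,-0.001,0]
  ]
}}

```text
time_s: 10.2
tcp_pos: [0.5255, 0.3193, 0.0956]
orientation: [[-0.52, 0.854, 0.002], [0.854, 0.52, 0.001], [-0.0, 0.002, -1.0]]
contact_force: [-0.1, -1.6, 4.9]
gripper_width: 0.0111
```

```bash
python3 lk.py w13
```

```text
10.2 [0.52546688 0.31931026 0.09560799] [-0.09064263 -1.56998268  4.88758836] 0.011129445539564433
pivot [ 78.74924332 572.89529271] grasp [320.20291165 336.91190949]
0.0 [ 17.83253428 637.39747477]
70.0 [-47.42240039 788.27790419]
80.0 [-41.35182586 788.95796889]
90.0 [-29.62395184 780.1956316 ]
100.0 [-12.64123606 761.89490682]
```

View pics/w13.png

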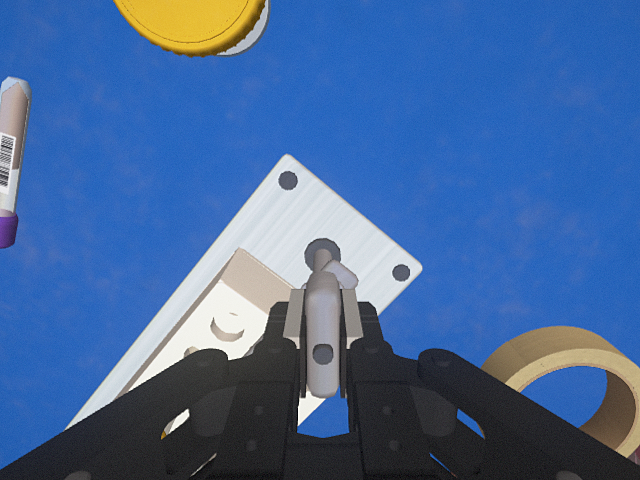

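Call:
{"fn": "send_rows", "kwargs": {
  "deltas": [
    [0,0,-0.14,0,0,0,0],
    [0,0,-0.28,0,0,0,0],
    [0,0,-0.42,0,0,0,0],
    [0,0,-0.56,0,0,0,0],
    [0,0,-0.7,0,0,0,0]
  ]
}}

```text
time_s: 10.75
tcp_pos: [0.5256, 0.3193, 0.0956]
orientation: [[0.158, 0.987, 0.002], [0.987, -0.158, 0.001], [0.001, 0.002, -1.0]]
contact_force: [0.7, 0.0, 4.8]
gripper_width: 0.0111
```

Call:
{"fn": "send_rows", "kwargs": {
  "deltas": [
    [0,0,0,0,0,0,0],
    [0,0,0,0,0,0,0]
  ]
}}

```text
time_s: 10.95
tcp_pos: [0.5256, 0.3193, 0.0956]
orientation: [[0.153, 0.988, 0.002], [0.988, -0.153, 0.001], [0.001, 0.002, -1.0]]
contact_force: [0.9, -0.6, 5.7]
gripper_width: 0.0114
```

```bash
python3 lk.py w14
```

```text
10.95 [0.52562847 0.31934756 0.0956211 ] [ 0.92423516 -0.62006144  5.71543898] 0.01139540689575872
pivot [323.74411999 631.01333212] grasp [321.93847229 337.80569921]
0.0 [323.60047774 704.12013438]
70.0 [324.26786449 854.02038508]
80.0 [324.35383131 853.62173118]
90.0 [324.41960294 843.68549377]
100.0 [324.45900693 824.06885709]
```

View pics/w14.png

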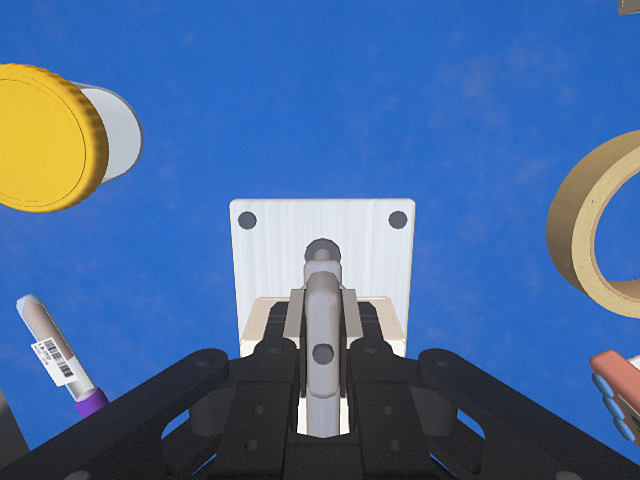

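The wings are now in line with the bar. I'll release, rise and check.

Call:
{"fn": "send_rows", "kwargs": {
  "deltas": [
    [0,0,0,0,0,0,0.04],
    [0,0,0,0,0,0,0.04],
    [0,0,0,0,0,0,0.04],
    [0,0,0,0,0,0.03,0.04],
    [0,0,0,0,0,0.07,0.04]
  ]
}}

```text
time_s: 11.5
tcp_pos: [0.5227, 0.3179, 0.1617]
orientation: [[0.152, 0.988, -0.007], [0.988, -0.152, -0.004], [-0.005, -0.006, -1.0]]
contact_force: [1.0, -0.0, -0.3]
gripper_width: 0.04
```

Call:
{"fn": "send_rows", "kwargs": {
  "deltas": [
    [0,0,0,0,0,0.04,0.04],
    [0,0,0,-0.004,-0.03,0.08,0.04],
    [0,0,0,-0.01,-0.06,0.09,0.04],
    [0,0,0,-0.01,-0.08,0.09,0.04],
    [0,0,0,-0.01,-0.08,0.09,0.04]
  ]
}}

```text
time_s: 12.0
tcp_pos: [0.5147, 0.2369, 0.2552]
orientation: [[0.155, 0.988, 0.001], [0.988, -0.155, -0.0], [-0.0, 0.001, -1.0]]
contact_force: [0.1, 0.0, 0.3]
gripper_width: 0.0397
```

```bash
python3 lk.py w15
```

```text
12.0 [0.51471284 0.23688976 0.25517952] [0.14461808 0.01581517 0.29219915] 0.03968659798923408
pivot [321.62967147 333.50961045] grasp [322.0086712  337.79513537]
0.0 [321.83357596 396.80329072]
70.0 [321.50369377 405.93212931]
80.0 [321.44691369 396.1634339 ]
90.0 [321.39480187 383.70622494]
100.0 [321.35020784 369.06519077]
```

View pics/w15.png

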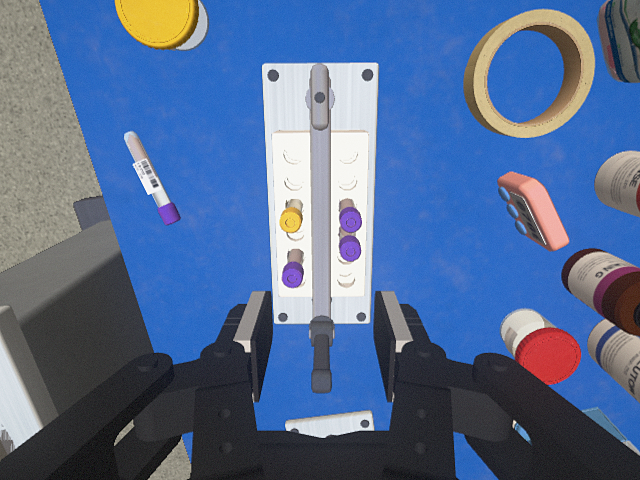

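Run:
```python
import cv2
a=cv2.imread("pics/w15.png")
cv2.imwrite("pics/w15a.png",cv2.resize(a[55:175,260:380],None,fx=4.9,fy=4.9,interpolation=cv2.INTER_CUBIC))
cv2.imwrite("pics/w15b.png",cv2.resize(a[300:400,260:380],None,fx=4.9,fy=4.9,interpolation=cv2.INTER_CUBIC))
```

```text
(no output)
```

View pics/w15a.png

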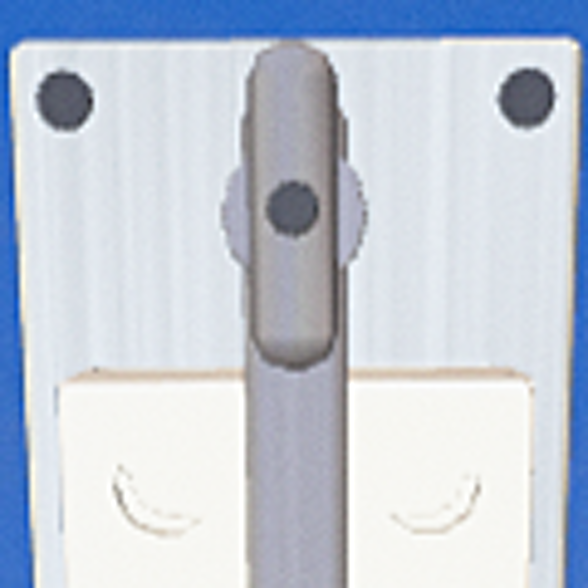

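View pics/w15b.png

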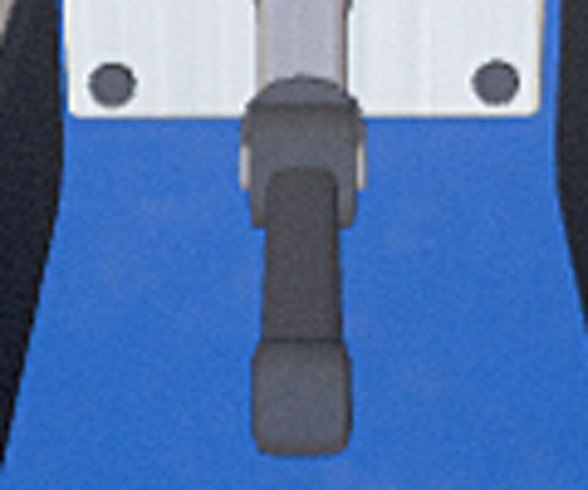

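The nut is in line within about 1° and the lever stands at about 92°. Next I'll regrasp the roller.

Call:
{"fn": "send_rows", "kwargs": {
  "deltas": [
    [0,0,0,-0.007,-0.04,0,0.04],
    [0,0,0,-0.014,-0.08,0,0.04],
    [0,0,0,-0.017,-0.103,-0.01,0.04],
    [0,0,0,-0.017,-0.103,-0.05,0.04],
    [0,0,0,-0.017,-0.103,-0.05,0.04]
  ]
}}

```text
time_s: 12.55
tcp_pos: [0.4941, 0.1352, 0.1992]
orientation: [[0.153, 0.988, -0.011], [0.988, -0.153, -0.002], [-0.004, -0.01, -1.0]]
contact_force: [-0.7, -0.7, -0.6]
gripper_width: 0.0399
```

Call:
{"fn": "send_rows", "kwargs": {
  "deltas": [
    [0,0,0,0,0,-0.03,0.04],
    [0,0,0,0,0,-0.062,0.04],
    [0,0,0,0,0,-0.062,0.04],
    [0,0,0,0,0,-0.062,0.04]
  ]
}}

```text
time_s: 12.95
tcp_pos: [0.4979, 0.1369, 0.1429]
orientation: [[0.151, 0.989, -0.001], [0.989, -0.151, -0.0], [-0.0, -0.001, -1.0]]
contact_force: [0.1, 0.4, -0.0]
gripper_width: 0.0402
```

```bash
python3 lk.py w16
```

```text
12.95 [0.49786913 0.13692904 0.14286195] [ 0.10211517  0.43247302 -0.01869722] 0.04017048313524927
pivot [323.36678302 277.68687222] grasp [322.03727788 337.7707753 ]
0.0 [323.04618305 384.71648784]
70.0 [323.16143689 396.48166326]
80.0 [323.2330442  377.17223908]
90.0 [323.31572344 352.11209577]
100.0 [323.40467991 322.53414138]
```

View pics/w16.png

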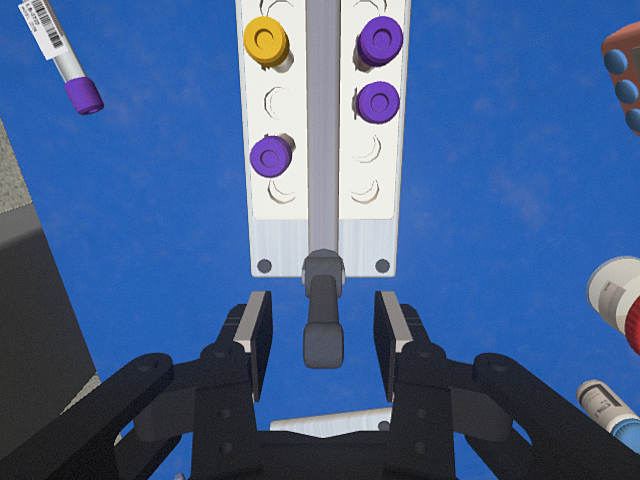

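Call:
{"fn": "send_rows", "kwargs": {
  "deltas": [
    [0,0,0,0,-0.003,0,0.03],
    [0,0,0,0,-0.003,0,0],
    [0,0,0,0,-0.003,0,0],
    [0,0,0,0,-0.003,0,0],
    [0,0,0,0,-0.003,0,0]
  ]
}}

```text
time_s: 13.5
tcp_pos: [0.4976, 0.1334, 0.1442]
orientation: [[0.152, 0.988, 0.001], [0.988, -0.152, 0.001], [0.002, 0.001, -1.0]]
contact_force: [-3.9, 0.7, 6.1]
gripper_width: 0.0127
```

Run:
```python
from cell import get_state
s=get_state(); print(s['time_s'],s['tcp_pos'],s['contact_force'],s['ft_torque'],s['gripper_width'])
import numpy as np
r=.065;P=np.array([.4975,.1315]);u=np.array([.152,.988])
f=lambda d:np.r_[P-r*np.cos(np.radians(d))*u,.0755+r*np.sin(np.radians(d))]
for g in ([92,84,75,66,57,48],[48,39,30,21,12,4],[4,0,-2]):
  for d in g: print(d,(f(d)-f(g[0])).round(4))
```

```text
13.5 [0.49758514 0.13337779 0.14416758] [-3.88269168  0.73575848  6.10860574] [0.08077363 0.77739346 0.02633136] 0.01270591918425503
92 [0. 0. 0.]
84 [-0.0014 -0.009  -0.0003]
75 [-0.0029 -0.0189 -0.0022]
66 [-0.0044 -0.0284 -0.0056]
57 [-0.0057 -0.0372 -0.0104]
48 [-0.007  -0.0452 -0.0167]
48 [0. 0. 0.]
39 [-0.0011 -0.0069 -0.0074]
30 [-0.0019 -0.0126 -0.0158]
21 [-0.0026 -0.017  -0.025 ]
12 [-0.0031 -0.0198 -0.0348]
4 [-0.0032 -0.0211 -0.0438]
4 [0. 0. 0.]
0 [-0.     -0.0002 -0.0045]
-2 [-0.     -0.0001 -0.0068]
```

Call:
{"fn": "send_rows", "kwargs": {
  "deltas": [
    [0,0,0,-0.0015,-0.009,-0.0005,0],
    [0,0,0,-0.003,-0.019,-0.002,0],
    [0,0,0,-0.0045,-0.0285,-0.0055,0],
    [0,0,0,-0.0055,-0.037,-0.0105,0],
    [0,0,0,-0.007,-0.045,-0.0165,0]
  ]
}}

```text
time_s: 14.0
tcp_pos: [0.4911, 0.09, 0.129]
orientation: [[0.151, 0.989, 0.003], [0.989, -0.151, 0.006], [0.006, 0.002, -1.0]]
contact_force: [-4.3, 5.1, 11.6]
gripper_width: 0.0131
```

Call:
{"fn": "send_rows", "kwargs": {
  "deltas": [
    [0,0,0,-0.001,-0.007,-0.0075,0],
    [0,0,0,-0.002,-0.0125,-0.016,0],
    [0,0,0,-0.0025,-0.017,-0.025,0],
    [0,0,0,-0.003,-0.02,-0.035,0],
    [0,0,0,-0.003,-0.021,-0.044,0]
  ]
}}

```text
time_s: 14.5
tcp_pos: [0.4876, 0.0669, 0.0839]
orientation: [[0.153, 0.988, 0.001], [0.988, -0.153, 0.001], [0.001, 0.001, -1.0]]
contact_force: [-6.8, -1.5, 11.8]
gripper_width: 0.0128
```

```bash
python3 lk.py w17
```

```text
14.5 [0.48758223 0.06686153 0.08391586] [-6.78327543 -1.49315496 11.75386396] 0.012835085809646388
pivot [321.63818667 147.67666065] grasp [321.95792865 337.81243186]
0.0 [321.73182836 328.70329012]
70.0 [320.94763735 299.09981918]
80.0 [320.81458069 249.61735796]
90.0 [320.70913467 186.17888562]
100.0 [320.6495816  113.51879613]
```

View pics/w17.png

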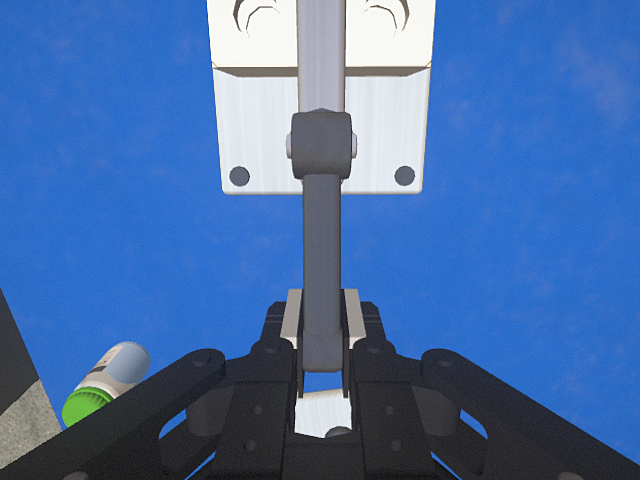

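Call:
{"fn": "send_rows", "kwargs": {
  "deltas": [
    [0,0,0,0,0,-0.003,0],
    [0,0,0,0,0,-0.006,0],
    [0,0,0,0,0,-0.008,0],
    [0,0,0,0,0,-0.008,0]
  ]
}}

```text
time_s: 14.95
tcp_pos: [0.4875, 0.0671, 0.0756]
orientation: [[0.153, 0.988, 0.0], [0.988, -0.153, 0.001], [0.001, 0.0, -1.0]]
contact_force: [-4.7, -1.8, 8.7]
gripper_width: 0.0128
```

```bash
python3 lk.py w18
python3 - <<'E'
from h import *
import pickle
W=cam(pickle.load(open('w18.pkl','rb')))
P=np.array([.4975,.1315]);u=np.array([.153,.988])
for a in np.radians([0,4,8,12,16]):
    X=np.r_[P-.065*np.cos(a)*u,.0755+.065*np.sin(a)]; print(np.degrees(a),proj(W,X))
E
```

```text
14.95 [0.48746977 0.06706095 0.07557708] [-4.72749242 -1.75060954  8.74339064] 0.012815532486729338
pivot [322.11497203 150.98301958] grasp [321.91472979 337.786843  ]
0.0 [322.04152735 341.84281438]
70.0 [321.37758704 322.69585204]
80.0 [321.29641651 269.2012923 ]
90.0 [321.25232293 198.4861396 ]
100.0 [321.25985354 115.88685343]
0.0 [322.04152735 341.84281438]
4.0 [322.01370072 348.98850967]
8.0 [321.98443688 355.73411007]
12.000000000000002 [321.95368939 362.01261442]
16.0 [321.9214197  367.74601787]
```

View pics/w18.png

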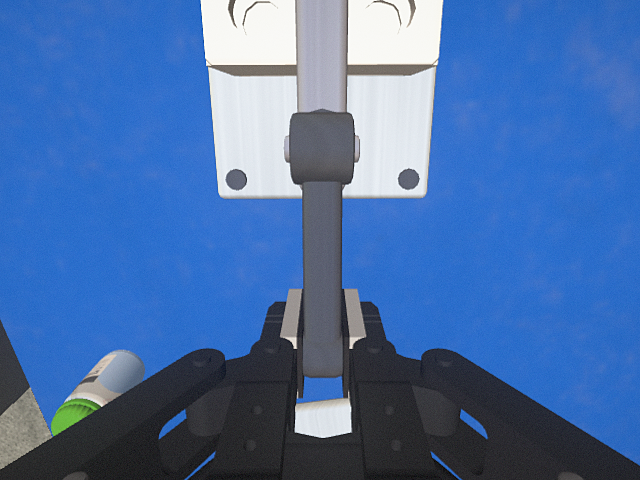

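The roller is at (322,355), about 8° above closed, with low force. I'll keep going down.

Call:
{"fn": "send_rows", "kwargs": {
  "deltas": [
    [0,0,0,0,0,-0.003,0],
    [0,0,0,0,0,-0.006,0],
    [0,0,0,0,0,-0.009,0],
    [0,0,0,0,0,-0.009,0]
  ]
}}

```text
time_s: 15.4
tcp_pos: [0.4877, 0.0681, 0.0676]
orientation: [[0.152, 0.988, 0.001], [0.988, -0.152, 0.003], [0.004, 0.001, -1.0]]
contact_force: [-5.8, 1.4, 14.7]
gripper_width: 0.013
```

```bash
cat > lk2.py <<'E'
import runpy,sys
runpy.run_path('lk.py')
from h import *
import pickle
W=cam(pickle.load(open(sys.argv[1]+'.pkl','rb')))
P=np.array([.4975,.1315]);u=np.array([.153,.988])
for a in np.radians([0,4,8,12]):
    X=np.r_[P-.065*np.cos(a)*u,.0755+.065*np.sin(a)]; print(np.degrees(a),proj(W,X))
E
python3 lk2.py w19
```

```text
15.4 [0.4877461  0.06806924 0.06757728] [-5.81427952  1.43520787 14.74018458] 0.012955675018699849
pivot [321.82008018 157.64609432] grasp [321.93477738 337.83108677]
0.0 [321.66056115 358.22834859]
70.0 [320.80896283 354.85200628]
80.0 [320.71350729 297.64760814]
90.0 [320.67365892 219.04399728]
100.0 [320.71026214 124.94016207]
0.0 [321.66056115 358.22834859]
4.0 [321.6240049  366.32120513]
8.0 [321.58568876 374.06757085]
12.000000000000002 [321.5455509  381.40065026]
```

View pics/w19.png

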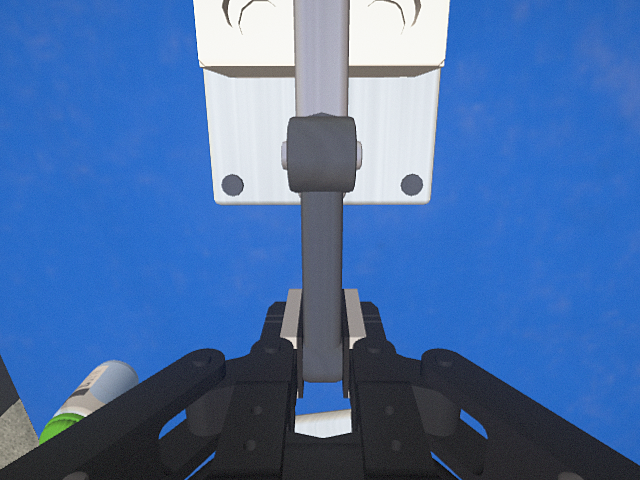

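The roller is now at about (322,361), roughly 0–2°, and the force is rising as it reaches the stop. I'll release, then press from above with shut fingers to be sure.

Call:
{"fn": "send_rows", "kwargs": {
  "deltas": [
    [0,0,0,0,0,-0.003,0],
    [0,0,0,0,0,-0.003,0.04],
    [0,0,0,0,0,0,0.04],
    [0,0,0,0,0,0,0.04],
    [0,0,0,0,0,0.04,0.04]
  ]
}}

```text
time_s: 15.95
tcp_pos: [0.4837, 0.0664, 0.1008]
orientation: [[0.153, 0.988, -0.011], [0.988, -0.153, -0.002], [-0.003, -0.011, -1.0]]
contact_force: [-0.4, -0.2, 0.4]
gripper_width: 0.04
```

Call:
{"fn": "send_rows", "kwargs": {
  "deltas": [
    [0,0,0,0,0,0.03,0.04],
    [0,0,0,0,0,0.06,0.04],
    [0,0,0,0,0,0.06,0.04],
    [0,0,0,0,0,0.06,0.04]
  ]
}}

```text
time_s: 16.35
tcp_pos: [0.4883, 0.067, 0.1652]
orientation: [[0.153, 0.988, 0.002], [0.988, -0.153, 0.0], [0.0, 0.002, -1.0]]
contact_force: [-0.3, -0.1, -0.0]
gripper_width: 0.0404
```

```bash
python3 lk2.py w20
```

```text
16.35 [0.48825569 0.06699674 0.16523918] [-0.25137173 -0.07439431 -0.00768699] 0.04035680640591991
pivot [320.728418   132.65274377] grasp [321.98051868 337.79713387]
0.0 [320.81323843 252.2992361 ]
70.0 [320.14073564 202.40284536]
80.0 [320.06311838 175.05693275]
90.0 [320.00883266 143.86562313]
100.0 [319.98383498 110.6682034 ]
0.0 [320.81323843 252.2992361 ]
4.0 [320.78213774 254.88949645]
8.0 [320.74951491 257.01990894]
12.000000000000002 [320.71540855 258.65263319]
```

View pics/w20.png

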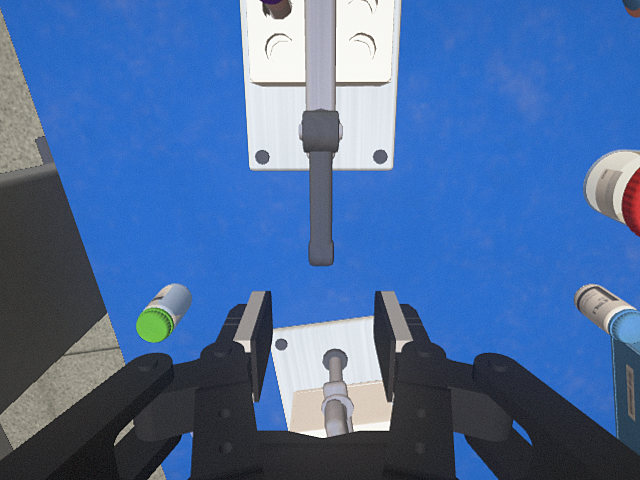

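The tip at (321,252) matches 0°. I'll still press lightly with the fingers shut.

Call:
{"fn": "send_rows", "kwargs": {
  "deltas": [
    [0,0,0,0,0,0,0],
    [0,0,0,0,0,-0.02,0],
    [0,0,0,0,0,-0.04,0],
    [0,0,0,0,0,-0.053,0],
    [0,0,0,0,0,-0.053,0]
  ]
}}

```text
time_s: 16.9
tcp_pos: [0.485, 0.0666, 0.1086]
orientation: [[0.152, 0.988, -0.007], [0.988, -0.152, -0.001], [-0.002, -0.007, -1.0]]
contact_force: [-0.4, -0.4, -0.5]
gripper_width: 0.0001
```

Call:
{"fn": "send_rows", "kwargs": {
  "deltas": [
    [0,0,0,0,0,-0.001,0],
    [0,0,0,0,0,-0.003,0],
    [0,0,0,0,0,-0.004,0],
    [0,0,0,0,0,-0.005,0]
  ]
}}

```text
time_s: 17.3
tcp_pos: [0.4881, 0.0671, 0.1073]
orientation: [[0.152, 0.988, 0.001], [0.988, -0.152, 0.0], [0.0, 0.001, -1.0]]
contact_force: [-0.0, -0.8, 0.9]
gripper_width: 0.0002
```

Call:
{"fn": "send_rows", "kwargs": {
  "deltas": [
    [0,0,0,0,0,-0.001,0],
    [0,0,0,0,0,-0.002,0],
    [0,0,0,0,0,-0.002,0]
  ]
}}

```text
time_s: 17.6
tcp_pos: [0.4879, 0.067, 0.1053]
orientation: [[0.152, 0.988, 0.001], [0.988, -0.152, 0.0], [0.0, 0.001, -1.0]]
contact_force: [0.2, 0.3, 3.4]
gripper_width: -0.0004
```

Call:
{"fn": "send_rows", "kwargs": {
  "deltas": [
    [0,0,0,0,0,-0.001,0],
    [0,0,0,0,0,-0.002,0],
    [0,0,0,0,0,-0.002,0]
  ]
}}

```text
time_s: 17.9
tcp_pos: [0.4881, 0.067, 0.1047]
orientation: [[0.153, 0.988, 0.002], [0.988, -0.153, 0.0], [0.0, 0.002, -1.0]]
contact_force: [-4.1, -0.8, 13.9]
gripper_width: 0.0001
```

The contact is stiff, with 14 N at a fingertip height of 82.7 mm (the closed roller's top is at 83.5), so the lever is on its stop. I'll retreat and do a final check.

Call:
{"fn": "send_rows", "kwargs": {
  "deltas": [
    [0,0,0,0,0,0.03,0],
    [0,0,0,0,0,0.07,0.02],
    [0,0,0,0,0,0.11,0.04],
    [0,0,0,-0.03,0,0.15,0.04],
    [0,0,0,-0.07,0,0.17,0.04]
  ]
}}

```text
time_s: 18.4
tcp_pos: [0.4195, 0.0673, 0.2759]
orientation: [[0.153, 0.988, 0.006], [0.988, -0.153, 0.001], [0.002, 0.006, -1.0]]
contact_force: [0.0, -0.3, 1.4]
gripper_width: 0.04
```

Call:
{"fn": "send_rows", "kwargs": {
  "deltas": [
    [0,0,0,-0.03,0.03,0,0.04],
    [0,0,0,-0.06,0.06,0,0.04],
    [0,0,0,-0.06,0.08,0,0.04],
    [0,0,0,-0.06,0.08,0,0.04]
  ]
}}

```text
time_s: 18.8
tcp_pos: [0.3572, 0.1486, 0.2731]
orientation: [[0.149, 0.989, 0.001], [0.989, -0.149, 0.001], [0.001, 0.001, -1.0]]
contact_force: [0.3, 0.1, 0.4]
gripper_width: 0.0399
```

```bash
python3 lk2.py w21
python3 - <<'E'
from cell import vision
import cv2
d=vision.snapshot('side')["pixels"]; cv2.imwrite("pics/s21.png",cv2.resize(d[190:420,240:400],None,fx=2.6,fy=2.6,interpolation=cv2.INTER_CUBIC))
E
```

```text
18.8 [0.3571579  0.14860489 0.27307805] [0.34425953 0.11619083 0.40000008] 0.0398736954069936
pivot [496.22107759 202.25766326] grasp [321.978121   337.83000252]
0.0 [486.07014895 275.97564996]
70.0 [528.71840699 254.20212194]
80.0 [533.46559779 240.38855822]
90.0 [537.00240473 224.59977397]
100.0 [539.08624313 207.55626794]
0.0 [486.07014895 275.97564996]
4.0 [488.16659413 277.94500899]
8.0 [490.35596094 279.60890552]
12.000000000000002 [492.63233494 280.94776459]
```

View pics/w21.png

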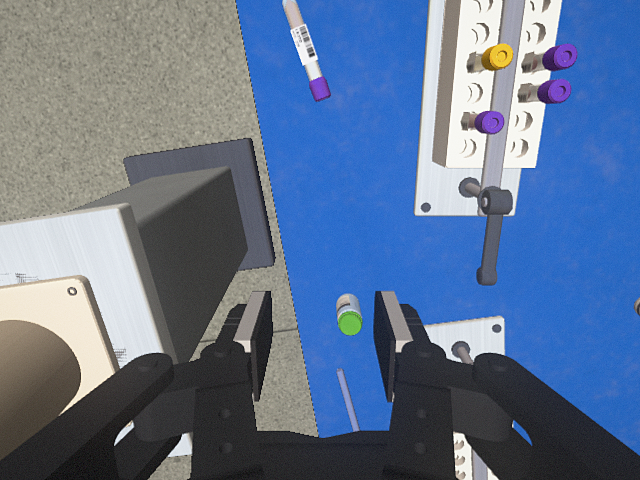

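View pics/s21.png

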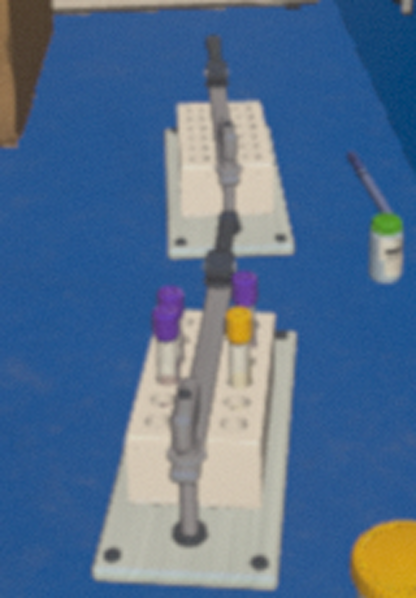

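The filled rack's lever is closed, with its tip at (487,275) against a predicted (486,276) for 0°. In the side view its wings are in line with the bar at (186,415), and the spare lever is untouched at (213,50). I'm handing the job in.

Run:
```python
from cell import order
print(order.close_job())
```

```text
the job is handed in; nothing more can be done
None
```

I flipped the filled rack's lever upright, turned its wing nut about 40° clockwise until it lined up with the bar, then pushed the lever fully down again. I handed the job in at about 19 s of the 58 s allowed.

- **Lever opening:** the roller slipped in the first grip and the lever stopped at about 78°. I regrasped it, and it stood at about 92° before I touched the nut.
- **Wing nut:** after release, the wrist view showed the wings in line with the bar to within about 1°. I judged this by eye from an enlarged picture.
- **Lever closing:** the roller slipped again on the way down and was still about 8° up when I expected it closed, so I kept lowering it. The picture then matched 0°. Pressing on it with shut fingers met a stiff stop at 14 N, at about the height of the closed roller.
- **Empty rack's clamp:** I never touched its lever, and the last side view shows it still closed.
- **Forces:** the wrist readings I took stayed below about 16 N, and the arm was clear of everything when I handed in.

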